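Build up the wheel stack on the leather burnisher

TASK

Rebuild the edge burnisher by putting its five loose parts over the upright arbor, from the bottom up: the wide steel flange, the grooved wooden wheel, the small brass spacer, the cork disc, and last the black knob as a cap. Lower each part on to the one below so that it lies flat and fully down, rather than dropping it down the arbor, and do not knock over the dye bottle, the glue jar or the glue bottle.

Things in the scene. Friction and masses are not known exactly. Their poses are not given: they have to be found in the camera images.
- burnisher: Low blue-painted cast head, bolted down: block 115 x 100 mm (x, y) and 30 mm high, in its middle a steel shoulder 42 mm in diameter whose flat top, the seat for the flange, is 42 mm above the bench, and from it the upright steel arbor, 14 mm in diameter, tapering over its last 10 mm to a 6 mm tip 104 mm above the bench. Origin on the arbor's axis at bench height, z up along the arbor.
- flange: Steel flange, the widest part: ring 62 mm in diameter, 10 mm thick, with a through bore of 22 mm; lies flat, origin at the centre of its underside, z up (its yaw means nothing).
- wheel: Light wooden wheel with a shallow groove round its rim at mid height: 58 mm in diameter, 18 mm thick, with a through bore of 22 mm; lies flat, origin at the centre of its underside, z up (its yaw means nothing).
- spacer: Small brass spacer ring: 32 mm in diameter, 12 mm high, with a through bore of 22 mm; lies flat, origin at the centre of its underside, z up (its yaw means nothing).
- cork_disc: Cork disc: ring 48 mm in diameter, 12 mm thick, with a through bore of 22 mm; lies flat, origin at the centre of its underside, z up (its yaw means nothing).
- knob: Black fluted plastic knob with a small steel dot on top: 38 to 40 mm in diameter, 24 mm high, closed above, with a blind bore of 22 mm, 14 mm deep, from below. Stands bore down; origin at the centre of its underside, z up. When the stack is complete the arbor reaches 10 mm into it.
- dye: Bystander: brown glass dye bottle with a black cap, 48 mm in diameter, 105 mm high, loose. Origin at the centre of its underside.
- glue_jar: Bystander: white glue jar, 54 mm in diameter, 65 mm high, loose. Origin at the centre of its underside.
- glue_bottle: Bystander: white glue bottle with an orange cap, 52 mm in diameter, 120 mm high, loose. Origin at the centre of its underside.
Things that resemble listed ones, but are neither listed nor needed, are in the scene too. There is more than one size of the knob; the one meant has the size given above. Of the things like the spacer, leave any that is turquoise; of the rest the smaller one is meant.

How it is judged:
On the way, in this order (a step that is already met when the one before it is completed fails the run):
1. the steel flange lies fully down in its place on the arbor (z of flange in the frame of burnisher between 0.039 and 0.045 m and horizontal distance between flange and burnisher below 0.008 m and angle between the z axis of flange and the z axis of burnisher, either way round below 0.08 rad), for 0.2 s.
2. the grooved wooden wheel lies fully down in its place on the arbor (z of wheel in the frame of burnisher between 0.049 and 0.055 m and horizontal distance between wheel and burnisher below 0.008 m and angle between the z axis of wheel and the z axis of burnisher, either way round below 0.08 rad), for 0.2 s.
3. the brass spacer lies fully down in its place on the arbor (z of spacer in the frame of burnisher between 0.067 and 0.073 m and horizontal distance between spacer and burnisher below 0.008 m and angle between the z axis of spacer and the z axis of burnisher, either way round below 0.08 rad), for 0.2 s.
4. the cork disc lies fully down in its place on the arbor (z of cork_disc in the frame of burnisher between 0.079 and 0.085 m and horizontal distance between cork_disc and burnisher below 0.008 m and angle between the z axis of cork_disc and the z axis of burnisher, either way round below 0.08 rad), for 0.2 s.
5. the black knob lies fully down in its place on the arbor (z of knob in the frame of burnisher between 0.091 and 0.097 m and horizontal distance between knob and burnisher below 0.008 m and angle between the z axis of knob and the z axis of burnisher, either way round below 0.08 rad), for 0.2 s.
At the end, for the whole second after the job is handed in: All five parts are on the arbor in the order flange, wheel, spacer, cork disc, knob, each within 3 mm of its height in the full stack (undersides 42, 52, 70, 82 and 94 mm above the bench), within 8 mm of the arbor's axis, flat to 0.08 rad, and at rest (all of step 1 and all of step 2 and all of step 3 and all of step 4 and all of step 5 and linear speed of each of flange, wheel, spacer, cork_disc, knob below 0.02 m/s); the robot touches nothing.
It fails at once if the dye bottle, glue jar or glue bottle is knocked over (angle between any of dye, glue_jar, glue_bottle's own z axis and vertical above 0.5 rad).
It fails at once if a part is dropped down the arbor (faster than 0.6 m/s there) ((horizontal distance between flange and burnisher below 0.015 m and z of flange in the frame of burnisher below 0.11 m and linear speed of flange above 0.6 m/s) or (horizontal distance between wheel and burnisher below 0.015 m and z of wheel in the frame of burnisher below 0.11 m and linear speed of wheel above 0.6 m/s) or (horizontal distance between spacer and burnisher below 0.015 m and z of spacer in the frame of burnisher below 0.11 m and linear speed of spacer above 0.6 m/s) or (horizontal distance between cork_disc and burnisher below 0.015 m and z of cork_disc in the frame of burnisher below 0.11 m and linear speed of cork_disc above 0.6 m/s) or (horizontal distance between knob and burnisher below 0.015 m and z of knob in the frame of burnisher below 0.11 m and linear speed of knob above 0.6 m/s)).
It also fails if it takes over 125 s, if anything falls off the work surface, if the arm or the gripper's body presses on something with over 40 N, if the wrist force passes 120 N, or if a joint passes its speed limit or range.

ROBOT

A 7-joint arm with a two-finger parallel gripper is mounted at the origin on the work surface. World frame = base frame: x ahead of the robot, y to its left, z up, the work surface at z = 0. Lengths are in m, angles in rad, forces in N, time in s.
With the tool pointing down it reaches from about 0.425 to 0.925 m from the base axis. Payload 6.8 kg.
Tool frame: the origin (TCP) lies midway between the tips of the shut fingers; the grasp point (between the pads) lies 19 mm behind it; z points along the fingers, y is the direction in which the jaws open and shut (so a half turn about z gives the same grasp; the last joint's range is limited). The gripper opens to 85 mm and grips with 20 to 120 N. Pads are 22 mm wide; open, the fingers measure 114 mm over their backs; the gripper's body (76 mm by 85 mm) begins 54 mm behind the grasp point. The pads swing forward as they close: fully open they stand 13 mm farther back than shut.
Start: joints at [-1.334, 0.477, 0.022, 1.555, -0.011, 1.109, -0.083], TCP at [0.228, 0.635, 0.231] pointing down, gripper open.
Joint ranges: [-2.96, 2.96], [-0.34, 2.1], [-1.41, 1.46], [0.24, 2.44], [-1.37, 4.51], [0.17, 1.92], [-2.96, 2.96]. Speed limits (rad/s): [2.39, 2.39, 3.14, 3.14, 3.14, 3.14, 3.14].

INTERFACE

Orientations are given as a unit quaternion [x, y, z, w].
In Python, from bench import arm gives the robot as it stands. The module is installed in compiled form; this text tells all that it offers.
- The arm moves only by the tool servo_tool, never from a script. Its argument "deltas" is a list that holds one entry, the list of rows, each a list of 4 numbers: the shift along the tool's x, y, z in cm, then the turn about the tool's z in degrees. In form: [[[dx, dy, dz, yaw], ...]]. A call has 1 to 8 rows; each row is the pose to reach, as a shift and turn from the pose measured when the call began, along the tool's axes at that moment; what a row does not reach only later rows make up. A row lasts 1/8 s, in which the tool goes at most 62.5 mm and 10.7 degrees, less where a joint would pass 70% of its speed; a pose out of reach is approached as far as the arm can. A call with a gripper value outside its range is refused whole. "gripper" is the finger opening in cm, from 0 to 8.54, set as the call begins (left out, the last holds). The fingers move at their own pace and stop on an object; "grip_force" is the grip in N (left out, the last holds). Time passes only in rows, so rows that repeat a pose let the fingers close. It gives the time, the measured TCP pose, the force and the opening at its end, in the units of the state.
- arm.read_state(): the state, without advancing time (a new reading comes with each control period).
- arm.grab_frame(name): name is "side" or "top"; returns the picture (400x640x3 uint8, red, green, blue); there is no depth.
- arm.camera_params(name): a dict with "K" (3x3 intrinsics, pixels), "extrinsics" (4x4, takes a point from world to camera coordinates). Camera axes: x right, y up, looking along -z (the intrinsics and any distortion apply to the point x, -y, -z); pixel columns grow to the right and rows downward; lengths in m; the calibration is good to about 2 mm. A picture is of the moment at which its call begins. camera_params takes no time and is no camera call.
- arm.job_done(): hands the job in, once; it reports no verdict.
The state is a dict: "clock": time; "joint_pos": joint angles; "dq": joint speeds; "joint_torque": joint torques, N m; "position": TCP position; "tcp_rot": TCP orientation; "contact_force": force on the tool from outside, world axes, zero at the start; "wrist_torque": the same for the moment, N m; "opening": finger opening in m.
Only numpy, scipy, OpenCV 4.12 (cv2) and the standard library are available. Lean on these libraries where they do the work, as an engineer would, in place of code of your own. Each camera call takes 0.05 s, during which the arm holds its last target. There are 200 camera calls.

## Working session

There is one attempt and no reset: what is moved stays moved. The work goes in short steps, Python scripts to look and compute and a tool call to move; the robot and the scene stay as the last step left them, time stands still between calls to the robot, and variables do not carry over. Pictures are saved under pics/ and viewed, about 12 in all and at most 16, crops included, and the job is handed in when it is done.

Besides the shell and the picture viewer there is one more tool, called as a command line: name --argument value ..., lists and objects as JSON in quotes. servo_tool: Moves the arm, as the interface text tells. Its arguments: {"type":"object","properties":{"deltas":{"type":"array","items":{"type":"array","items":{"type":"array","items":{"type":"number"}}}},"gripper":{"type":"number"},"grip_force":{"type":"number"}},"required":["deltas"]}

```bash
mkdir -p pics
python3 - <<'E'
from bench import arm
import cv2
s=arm.read_state();print(s)
for n in("side","top"):
    p=arm.camera_params(n);print(n,p)
    cv2.imwrite(f"pics/{n}0.png",arm.grab_frame(n)[:,:,::-1])
E
```

```text
{'clock': 0.0, 'joint_pos': array([-1.33411482,  0.47776536,  0.02233147,  1.55647971, -0.01150324,
        1.10928857, -0.08309169]), 'dq': array([-0.00110732,  0.00049495, -0.00053713, -0.0013764 , -0.00278281,
        0.00045734,  0.00076947]), 'joint_torque': array([ 6.27164500e-04, -5.96463668e+01,  1.60892006e+00, -2.81177455e+01,
        1.25754270e-02,  9.45061678e-03, -6.17493470e-06]), 'position': array([0.22794953, 0.63470521, 0.23033692]), 'tcp_rot': array([ 1.71520586e-01,  9.85180119e-01, -9.01773500e-04, -9.23752247e-05]), 'contact_force': array([-0.42132055, -1.24792094, -0.34632587]), 'wrist_torque': array([-0.02232016,  0.00728537,  0.02350073]), 'opening': 0.08552859506198783}
side {'K': array([[415.26355373,   0.        , 315.39504101],
       [  0.        , 415.26355373, 200.95533791],
       [  0.        ,   0.        ,   1.        ]]), 'extrinsics': array([[-0.98283168, -0.18447565, -0.0032582 ,  0.57667415],
       [ 0.12347093, -0.67073364,  0.73134896, -0.05676038],
       [-0.13710146,  0.71839064,  0.68199566, -1.02469322],
       [ 0.        ,  0.        ,  0.        ,  1.        ]])}
top {'K': array([[431.87970157,   0.        , 323.94757186],
       [  0.        , 431.87970157, 191.37762159],
       [  0.        ,   0.        ,   1.        ]]), 'extrinsics': array([[ 0.0227864 , -0.99950157,  0.02184931,  0.01906332],
       [ 0.98222001,  0.02645536,  0.18586004, -0.55455929],
       [-0.18634544,  0.01722575,  0.98233327, -0.92733171],
       [ 0.        ,  0.        ,  0.        ,  1.        ]])}
```

View pics/top0.png

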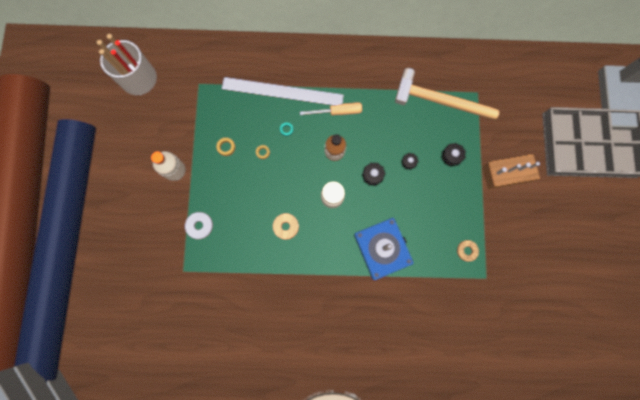

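View pics/side0.png

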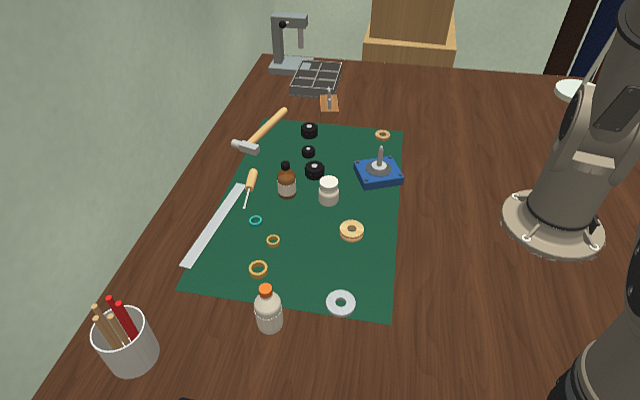

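```bash
cat > h.py <<'E'
import numpy as np, cv2
from bench import arm
P={n:arm.camera_params(n) for n in("side","top")}
def cast(n,uv,z):
    "pixels (N,2) -> world points on the plane at height z"
    K,E=P[n]["K"],P[n]["extrinsics"]; R,t=E[:3,:3],E[:3,3]
    uv=np.atleast_2d(uv).astype(float)
    d=np.c_[(uv[:,0]-K[0,2])/K[0,0],-(uv[:,1]-K[1,2])/K[1,1],-np.ones(len(uv))]@R
    c=-R.T@t
    return c+d*((z-c[2])/d[:,2])[:,None]
def proj(n,X):
    K,E=P[n]["K"],P[n]["extrinsics"]; c=np.atleast_2d(X)@E[:3,:3].T+E[:3,3]
    return np.c_[K[0,0]*c[:,0]/-c[:,2]+K[0,2],K[1,1]*c[:,1]/c[:,2]+K[1,2]]
E
cat > m.py <<'E'
from h import *
for n in("top","side"):
    im=cv2.imread(f"pics/{n}0.png"); hsv=cv2.cvtColor(im,cv2.COLOR_BGR2HSV)
    H,S,V=cv2.split(hsv)
    g=((H>60)&(H<88)&(S>90)).astype(np.uint8)
    cs,_=cv2.findContours(g,cv2.RETR_EXTERNAL,cv2.CHAIN_APPROX_NONE)
    mat=np.zeros_like(g); cv2.drawContours(mat,[cv2.convexHull(max(cs,key=cv2.contourArea))],-1,1,-1)
    f=mat&(1-g); k,l,st,ce=cv2.connectedComponentsWithStats(f,connectivity=4)
    print(n)
    for i in range(1,k):
        if st[i,4]<40: continue
        c,_=cv2.findContours((l==i).astype(np.uint8),cv2.RETR_EXTERNAL,cv2.CHAIN_APPROX_NONE)
        w=cast(n,c[0][:,0],0.01)[:,:2]; 
        (x,y),r=cv2.minEnclosingCircle((w*1000).astype(np.float32))
        print(st[i],"wc",(x,y),"diam %.1f"%(2*r),"areadiam %.1f"%(2e3*np.sqrt(cv2.contourArea(w.astype(np.float32))/np.pi)),im[l==i].mean(0).round())
E
python3 m.py
python3 - <<'E'
import cv2,numpy as np
t=cv2.imread("pics/top0.png")[105:285,180:500]; s=cv2.imread("pics/side0.png")[110:330,180:420]
cv2.imwrite("pics/c0.png",cv2.resize(t,None,fx=2.5,fy=2.5,interpolation=3))
cv2.imwrite("pics/c1.png",cv2.resize(s,None,fx=2.7,fy=2.7,interpolation=3))
E
```

```text
top
[ 221   85  142   32 1959] wc (792.3876953125, 117.68325805664062) diam 354.0 areadiam 120.6 [182. 189. 189.]
[394  91  17  15 165] wc (802.1361694335938, -155.7169952392578) diam 43.9 areadiam 34.4 [159. 162. 156.]
[323 134  24  28 538] wc (670.4111328125, 8.750436782836914) diam 69.9 areadiam 62.1 [ 76. 101. 119.]
[215 136  21  21 301] wc (665.6450805664062, 271.46807861328125) diam 52.1 areadiam 48.8 [ 90. 144. 152.]
[442 143  24  23 416] wc (661.4628295898438, -279.4566650390625) diam 61.6 areadiam 54.5 [70. 70. 70.]
[254 144  17  16 196] wc (655.1126708984375, 182.45375061035156) diam 39.7 areadiam 37.8 [ 95. 144. 145.]
[402 153  17  16 216] wc (643.7879028320312, -171.4333038330078) diam 42.8 areadiam 38.2 [78. 80. 77.]
[362 162  24  24 420] wc (608.58544921875, -85.43255615234375) diam 59.3 areadiam 53.8 [80. 81. 79.]
[320 180  26  29 613] wc (556.2610473632812, 12.867956161499023) diam 70.0 areadiam 64.4 [198. 210. 204.]
[186 211  28  30 628] wc (473.42364501953125, 326.4373779296875) diam 79.1 areadiam 64.2 [195. 191. 184.]
[271 212  29  29 643] wc (477.2651062011719, 12
[... 957 characters left out ...]
5, -42.787757873535156) diam 196.0 areadiam 109.3 [117. 127. 129.]
[ 186  168   72  101 1224] wc (798.884765625, 114.15046691894531) diam 370.5 areadiam 113.5 [180. 193. 193.]
[339 219  25  24 486] wc (478.42938232421875, 119.06794738769531) diam 76.2 areadiam 67.1 [119. 168. 193.]
[266 234  14  14 153] wc (654.56884765625, 184.830322265625) diam 43.3 areadiam 36.8 [ 76. 129. 148.]
[248 260  20  20 282] wc (665.5172119140625, 272.9656677246094) diam 54.6 areadiam 47.6 [ 77. 132. 154.]
[253 282  30  26 463] wc (619.3970947265625, 332.62115478515625) diam 76.4 areadiam 52.3 [119. 156. 193.]
[325 289  31  29 657] wc (476.4636535644531, 324.8988952636719) diam 70.5 areadiam 63.7 [186. 189. 183.]
```

View pics/c0.png

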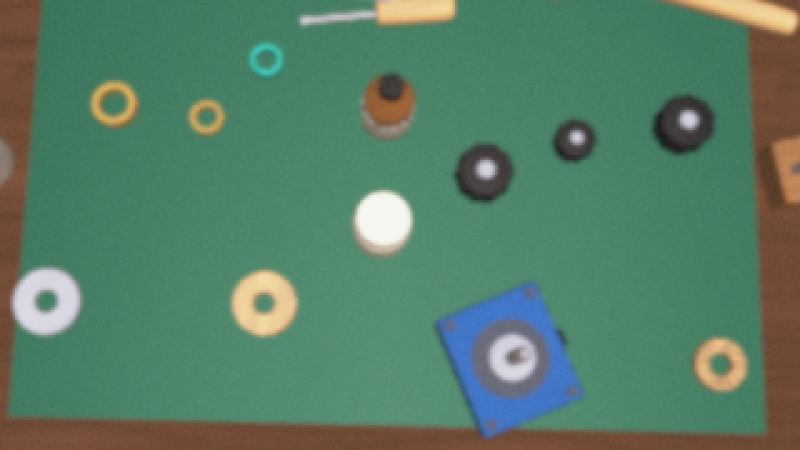

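View pics/c1.png

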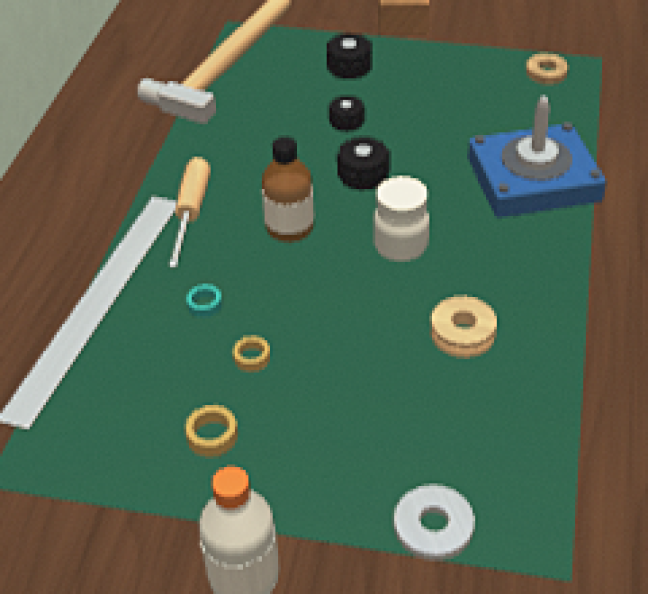

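```bash
cat > m2.py <<'E'
from h import *
def measure(n,im,c,rad,h):
    "half-contrast silhouette near pixel c; centroid cast to mid height"
    x0,y0=int(c[0]-rad),int(c[1]-rad); w=im[y0:y0+2*rad+1,x0:x0+2*rad+1].astype(np.float32)
    w=cv2.resize(w,None,fx=8,fy=8,interpolation=cv2.INTER_CUBIC)
    bg=np.array([80,115,60.]) if 0 else np.median(np.r_[w[0],w[-1],w[:,0],w[:,-1]],0)
    d=np.linalg.norm(w-bg,axis=2); m=(d>0.5*np.percentile(d,85)).astype(np.uint8)
    cs,_=cv2.findContours(m,cv2.RETR_EXTERNAL,cv2.CHAIN_APPROX_NONE); k=max(cs,key=cv2.contourArea)
    k=cv2.convexHull(k); M=cv2.moments(k); uv=(np.array([M["m10"],M["m01"]])/M["m00"]+.5)/8-.5+[x0,y0]
    W=cast(n,(k[:,0]+.5)/8-.5+[x0,y0],h)[:,:2]
    dirs=np.linspace(0,np.pi,24,endpoint=False); wd=[np.ptp(W@[np.cos(a),np.sin(a)])*1e3 for a in dirs]
    return cast(n,uv,h/2)[0,:2],min(wd),max(wd)
if __name__=="__main__":
    I={n:cv2.imread(f"pics/{n}0.png") for n in P}
    for nm,c,h in[("flange",(.474,.325),.01),("wheel",(.477,.119),.018),("spacer",(.655,.183),.012),("cork",(.432,-.303),.012),
      ("knob",(.640,-.171),.024),("kA",(.605,-.085),.024),("kB",(.655,-.275),.024),("bigring",(.665,.271),.012)]:
        for n in("top","side"):
            uv=proj(n,[*c,h/2])[0].round(); p,a,b=measure(n,I[n],uv,19 if nm in("flange","wheel","kA","kB") else 15,h)
            print(nm,n,p.round(4),"w %.1f-%.1f"%(a,b))
    # shoulder disc (bright, grey) and tip
    for n,c in(("top",(385,248)),("side",(379,167))):
        x,y=c; w=cv2.resize(I[n][y-12:y+13,x-12:x+13],None,fx=8,fy=8,interpolation=cv2.INTER_CUBIC)
        m=((w.min(2)>140)).astype(np.uint8); cs,_=cv2.findContours(m,0,cv2.CHAIN_APPROX_NONE); k=max(cs,key=cv2.contourArea)
        (ex,ey),ax,an=cv2.fitEllipse(cv2.convexHull(k)); uv=(np.array([ex,ey])+.5)/8-.5+[x-12,y-12]
        print("shoulder",n,uv,np.array(ax)/8,cast(n,uv,.042)[0])
    a=np.hstack([cv2.resize(I["top"][215:282,350:417],(390,390),interpolation=3),cv2.resize(I["side"][138:193,350:405],(390,390),interpolation=3)])
    cv2.imwrite("pics/b.png",a)
E
python3 m2.py
```

```text
flange top [0.475  0.3232] w 61.7-62.8
flange side [0.4744 0.3195] w 61.0-62.4
wheel top [0.4778 0.1203] w 59.5-60.8
wheel side [0.4768 0.1174] w 58.0-72.7
spacer top [0.6565 0.1829] w 38.1-39.7
spacer side [0.6553 0.1816] w 34.0-45.8
cork top [ 0.4316 -0.3068] w 48.8-49.9
cork side [ 0.4332 -0.3408] w 101.0-132.2
knob top [ 0.6413 -0.1711] w 40.0-45.3
knob side [ 0.6411 -0.1706] w 39.9-65.1
kA top [ 0.6073 -0.084 ] w 53.8-60.2
kA side [ 0.607  -0.0883] w 55.2-85.3
kB top [ 0.6606 -0.2774] w 53.4-64.2
kB side [ 0.6644 -0.3225] w 128.8-167.8
bigring top [0.6673 0.2725] w 45.7-48.1
bigring side [0.666  0.2685] w 42.3-53.3
shoulder top [384.59147167 247.66859818] [19.5174942  19.81037903] [ 0.43102885 -0.10620683  0.042     ]
shoulder side [378.71599674 164.82623959] [ 9.89208698 15.50702   ] [ 0.43100698 -0.10625414  0.042     ]
```

View pics/b.png

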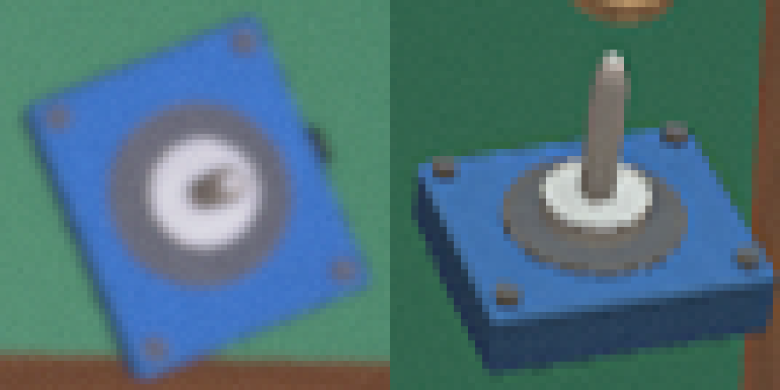

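```bash
cat > go.py <<'E'
# usage: go.py x y z [yaw_deg]: deltas (cm, tool axes) to reach world target
import sys; from h import *; from scipy.spatial.transform import Rotation as Ro
s=arm.read_state(); R=Ro.from_quat(s["tcp_rot"]).as_matrix()
print("t",s["clock"],"pos",s["position"].round(4),"jaw az %.1f"%np.degrees(np.arctan2(R[1,1],R[0,1])),"tilt",R[:2,2].round(3),"open",s["opening"].round(4),"q",s["joint_pos"].round(2),"F",s["contact_force"].round(1))
for a in sys.argv[1:]:
    t=np.array([float(v) for v in a.split(",")]); print(a,(R.T@(t-s["position"])*100).round(2))
E
python3 go.py .475,.322,.12 .475,.322,.03
```

```text
Traceback (most recent call last):
  File "go.py", line 4, in <module>
    print("t",s["clock"],"pos",s["position"].round(4),"jaw az %.1f"%np.degrees(np.arctan2(R[1,1],R[0,1])),"tilt",R[:2,2].round(3),"open",s["opening"].round(4),"q",s["joint_pos"].round(2),"F",s["contact_force"].round(1))
                                                                                                                                         ^^^^^^^^^^^^^^^^^^
AttributeError: 'float' object has no attribute 'round'
```

```bash
sed -i 's/s\["opening"\].round(4)/round(float(s["opening"]),4)/' go.py; python3 go.py .475,.322,.12 .475,.322,.03
```

```text
t 0.1 pos [0.228  0.6348 0.2304] jaw az 70.2 tilt [-0.    -0.002] open 0.0854 q [-1.33  0.48  0.02  1.56 -0.01  1.11 -0.08] F [-0.5 -1.1 -0.8]
.475,.322,.12 [-33.82 -21.07  11.08]
.475,.322,.03 [-33.82 -21.05  20.08]
```

servo_tool --deltas '[[[-6, -3.7, 1, 0], [-12, -7.5, 2, 0], [-18, -11.2, 4, 0], [-24, -15, 6, 0], [-30, -18.7, 8, 0], [-33.8, -21.1, 10, 0], [-33.8, -21.1, 11, 0], [-33.8, -21.1, 11, 0]]]' --gripper 8.5 --grip_force 40

```text
clock: 1.1
position: [0.4757, 0.3171, 0.1188]
tcp_rot: [0.175, 0.985, -0.003, -0.001]
contact_force: [-0.5, 1.0, 0.9]
opening: 0.0853
```

```bash
python3 go.py .475,.322,.02 .475,.322,0
```

```text
t 1.1 pos [0.4757 0.3171 0.1188] jaw az 69.9 tilt [-0.003 -0.006] open 0.0853 q [-0.78  0.44  0.11  1.91 -0.06  0.8   0.58] F [-0.5  1.   0.9]
.475,.322,.02 [0.23 0.49 9.88]
.475,.322,0 [ 0.23  0.51 11.88]
```

servo_tool --deltas '[[[0.2, 0.5, 3, 0], [0.2, 0.5, 6, 0], [0.2, 0.5, 9, 0], [0.2, 0.5, 11, 0], [0.2, 0.5, 12, 0], [0.2, 0.5, 12, 0]]]'

```text
clock: 1.85
position: [0.4747, 0.3223, -0.0014]
tcp_rot: [0.174, 0.985, -0.003, -0.001]
contact_force: [-0.8, 0.2, 0.5]
opening: 0.0848
```

servo_tool --deltas '[[[0, 0, 0, 0], [0, 0, 0, 0], [0, 0, 0, 0], [0, 0, 0, 0], [0, 0, 0, 0], [0, 0, 0, 0]]]' --gripper 5

```text
clock: 2.6
position: [0.4751, 0.3229, 0.0]
tcp_rot: [0.174, 0.985, -0.003, -0.001]
contact_force: [-1.1, -0.0, 5.6]
opening: 0.0584
```

```bash
python3 go.py .431,-.106,.2
```

```text
t 2.6 pos [0.4751 0.3229 0.    ] jaw az 69.9 tilt [-0.003 -0.005] open 0.0584 q [-0.77  0.63  0.08  1.95 -0.08  0.57  0.59] F [-1.1 -0.   5.6]
.431,-.106,.2 [-10.57 -41.9  -19.78]
```

servo_tool --deltas '[[[0, 0, 0, 0], [0, 0, 0, 0]]]'

```text
clock: 2.85
position: [0.4752, 0.3231, 0.0003]
tcp_rot: [0.174, 0.985, -0.002, -0.001]
contact_force: [0.2, -0.1, -1.9]
opening: 0.0588
```

```bash
python3 go.py
python3 - <<'E'
from h import *
im=arm.grab_frame("side")[:,:,::-1]; im2=arm.grab_frame("top")[:,:,::-1]
cv2.imwrite("pics/g1.png",np.hstack([cv2.resize(im[220:360,270:410],(400,400),interpolation=3),cv2.resize(im2[160:280,150:270],(400,400),interpolation=3)]))
E
```

```text
t 2.85 pos [4.752e-01 3.231e-01 3.000e-04] jaw az 69.9 tilt [-0.002 -0.004] open 0.0588 q [-0.77  0.63  0.08  1.95 -0.08  0.57  0.59] F [ 0.2 -0.1 -1.9]
```

View pics/g1.png

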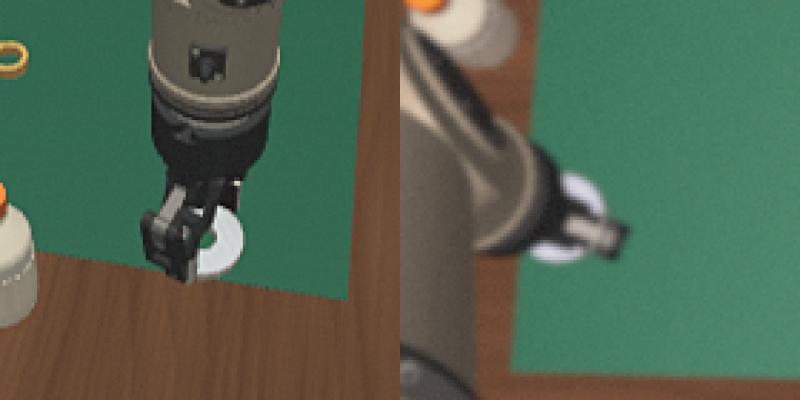

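servo_tool --deltas '[[[0, 0, -2, 0], [0, 0, -5, 0], [0, 0, -8, 0], [0, 0, -8, 0], [0, 0, -8, 0]]]'

```text
clock: 3.58
position: [0.475, 0.3231, 0.0802]
tcp_rot: [0.174, 0.985, -0.003, -0.001]
contact_force: [-0.7, -0.1, -2.3]
opening: 0.0587
```

```bash
python3 go.py
python3 - <<'E'
from h import *
im=arm.grab_frame("side")[:,:,::-1]; im2=arm.grab_frame("top")[:,:,::-1]
cv2.imwrite("pics/g2.png",np.hstack([cv2.resize(im[220:360,270:410],(400,400),interpolation=3),cv2.resize(im2[160:280,150:270],(400,400),interpolation=3)]))
E
```

```text
t 3.575 pos [0.475  0.3231 0.0802] jaw az 69.9 tilt [-0.003 -0.005] open 0.0587 q [-0.78  0.5   0.1   1.92 -0.07  0.72  0.58] F [-0.7 -0.1 -2.3]
```

View pics/g2.png

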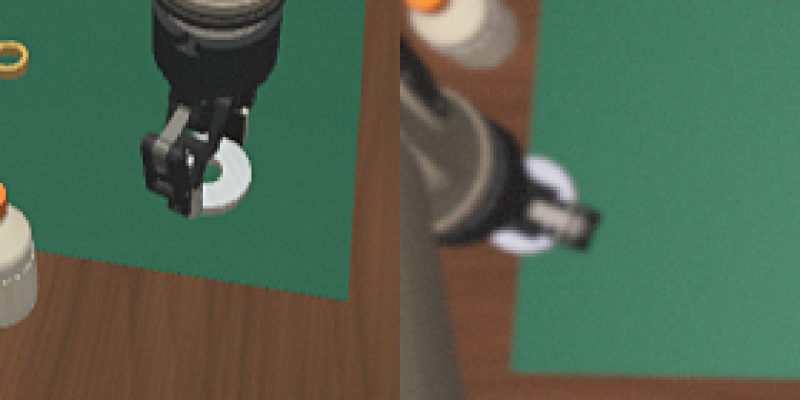

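```bash
cat > held.py <<'E'
# held.py: fit a circle of radius r at height z to bright rim of held flange in pics
from h import *; from scipy.optimize import least_squares
import sys
z,r=.0898,.031
for n in("side","top"):
    im=arm.grab_frame(n)[:,:,::-1]; c=proj(n,[.475,.323,z])[0].astype(int)
    w=im[c[1]-24:c[1]+25,c[0]-24:c[0]+25]; m=((w.min(2)>150)).astype(np.uint8)
    cs,_=cv2.findContours(m,0,cv2.CHAIN_APPROX_NONE); k=np.vstack([q for q in cs if cv2.contourArea(q)>15])
    W=cast(n,k[:,0]+c-24,z)[:,:2]
    f=least_squares(lambda p:np.hypot(*(W-p).T)-r,W.mean(0),loss="cauchy",f_scale=.0015)
    res=np.abs(f.fun)*1e3; print(n,f.x.round(4),len(W),(res<2).mean())
E
python3 held.py
```

```text
side [0.4438 0.3297] 63 0.1746031746031746
top [0.4763 0.3273] 89 0.33707865168539325
```

```bash
python3 - <<'E'
from h import *
print(cast("side",[[344.2,280.2]],.085), proj("side",[.475,.323,.09]))
# flange right edge, bottom edge in side crop
print(cast("side",[[270+251*.35,220+172*.35],[270+212*.35,220+208*.35]],.09))
E
python3 go.py .431,-.106,.2
```

```text
[[0.46957579 0.32203606 0.085     ]] [[341.44049091 278.61539659]]
[[0.4436578  0.32095638 0.09      ]
 [0.46545789 0.3540212  0.09      ]]
t 3.775 pos [0.4747 0.3228 0.0791] jaw az 69.9 tilt [-0.004 -0.006] open 0.0589 q [-0.78  0.51  0.1   1.92 -0.07  0.72  0.58] F [-0.  -0.2 -1.4]
.431,-.106,.2 [-10.6  -41.86 -11.81]
```

servo_tool --deltas '[[[-1, -4, -5, 0], [-2.5, -10, -9, 0], [-4, -16, -9, 0], [-5.5, -22, -9, 0], [-7, -28, -9, 0], [-8.5, -34, -9, 0], [-10, -39.5, -9, 0], [-10.6, -41.9, -9, 0]]]'

```text
clock: 4.78
position: [0.4295, -0.1102, 0.1716]
tcp_rot: [0.177, 0.984, -0.004, -0.002]
contact_force: [0.5, 0.1, -2.4]
opening: 0.0587
```

servo_tool --deltas '[[[0, 0, 0, 0], [0, 0, 0, 0]]]'

```text
clock: 5.03
position: [0.4293, -0.1094, 0.1712]
tcp_rot: [0.176, 0.984, -0.004, -0.002]
contact_force: [-0.2, -0.0, -1.9]
opening: 0.0592
```

```bash
python3 go.py .431,-.106,.11 .431,-.106,.045
python3 - <<'E'
from h import *
im=arm.grab_frame("side")[:,:,::-1]; im2=arm.grab_frame("top")[:,:,::-1]
cv2.imwrite("pics/g3.png",np.hstack([cv2.resize(im[80:220,310:450],(400,400),interpolation=3),cv2.resize(im2[170:290,320:440],(400,400),interpolation=3)]))
E
```

```text
t 5.025 pos [ 0.4293 -0.1094  0.1712] jaw az 69.7 tilt [-0.006 -0.006] open 0.0592 q [-0.2   0.17  0.34  2.16 -0.07  0.82  1.4 ] F [-0.2 -0.  -1.9]
.431,-.106,.11 [-0.06  0.43  6.12]
.431,-.106,.045 [-0.08  0.48 12.62]
```

View pics/g3.png

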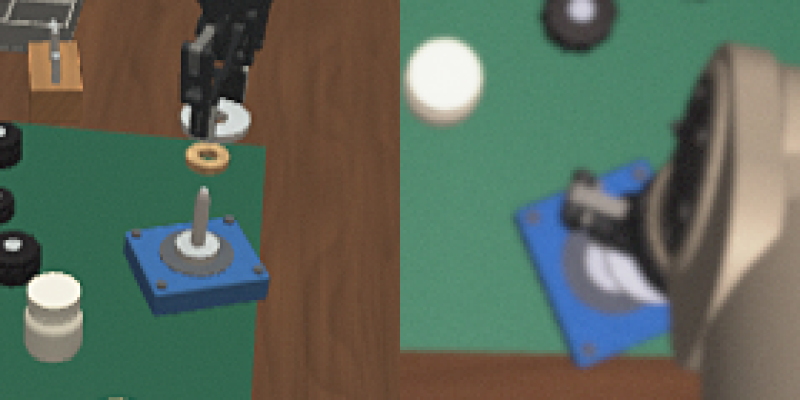

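servo_tool --deltas '[[[-0.1, 0.4, 2, 0], [-0.1, 0.4, 4, 0], [-0.1, 0.4, 6, 0], [-0.1, 0.45, 7.5, 0], [-0.1, 0.5, 9, 0], [-0.1, 0.5, 10.5, 0], [-0.1, 0.5, 11.5, 0], [-0.1, 0.5, 12, 0]]]'

```text
clock: 6.12
position: [0.4315, -0.1052, 0.0507]
tcp_rot: [0.176, 0.984, -0.004, -0.002]
contact_force: [-0.6, -0.0, -1.5]
opening: 0.059
```

```bash
python3 go.py .431,-.106,.0425
```

```text
t 6.125 pos [ 0.4315 -0.1052  0.0507] jaw az 69.8 tilt [-0.006 -0.006] open 0.059 q [-0.13  0.4   0.27  2.25 -0.2   0.52  1.51] F [-0.6 -0.  -1.5]
.431,-.106,.0425 [ 0.01 -0.09  0.82]
```

servo_tool --deltas '[[[0, -0.1, 0.4, 0], [0, -0.1, 0.7, 0], [0, -0.1, 0.8, 0], [0, -0.1, 0.85, 0], [0, -0.1, 0.85, 0]]]'

```text
clock: 6.75
position: [0.4312, -0.1062, 0.0423]
tcp_rot: [0.176, 0.984, -0.004, -0.002]
contact_force: [-0.0, 0.6, -1.2]
opening: 0.0588
```

servo_tool --deltas '[[[0, 0, 0.03, 0], [0, 0, 0.03, 0], [0, 0, 0, 0], [0, 0, -3, 0], [0, 0, -7, 0], [0, 0, -11, 0], [0, 0, -13, 0], [0, 0, -13, 0]]]' --gripper 8.2

```text
clock: 7.75
position: [0.433, -0.1054, 0.1736]
tcp_rot: [0.176, 0.984, -0.003, -0.0]
contact_force: [0.0, -0.1, -1.3]
opening: 0.0816
```

```bash
python3 go.py .4775,.120,.1 .4775,.120,.0
python3 - <<'E'
from h import *
im=arm.grab_frame("side")[:,:,::-1]
cv2.imwrite("pics/g4.png",cv2.resize(im[100:220,310:450],(560,480),interpolation=3))
E
```

```text
t 7.75 pos [ 0.433  -0.1054  0.1736] jaw az 69.8 tilt [-0.002 -0.006] open 0.0816 q [-0.22  0.17  0.35  2.16 -0.07  0.82  1.39] F [ 0.  -0.1 -1.3]
.4775,.120,.1 [ 3.62 22.73  7.22]
.4775,.120,.0 [ 3.62 22.8  17.22]
```

View pics/g4.png

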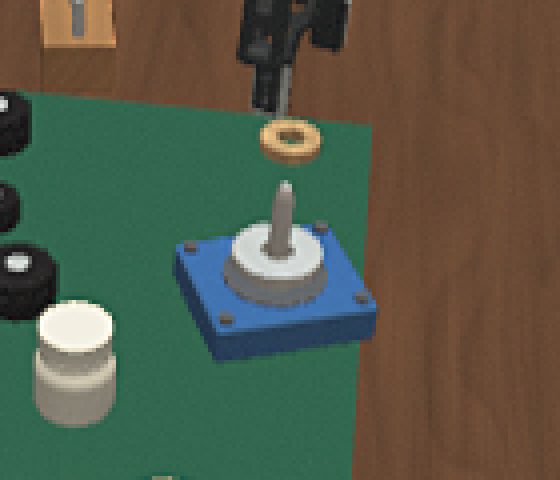

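servo_tool --deltas '[[[0.9, 5.5, 0, 0], [1.8, 11, 2, 0], [2.7, 17, 4.5, 0], [3.4, 21.5, 7, 0], [3.6, 22.8, 9, 0], [3.6, 22.8, 11, 0], [3.6, 22.8, 11.5, 0], [3.6, 22.8, 11.5, 0]]]'

```text
clock: 8.8
position: [0.4761, 0.1198, 0.0553]
tcp_rot: [0.176, 0.984, -0.004, -0.002]
contact_force: [0.4, -0.4, 0.1]
opening: 0.0819
```

```bash
python3 go.py .4775,.120,.002
```

```text
t 8.8 pos [0.4761 0.1198 0.0553] jaw az 69.7 tilt [-0.006 -0.007] open 0.0819 q [-0.52  0.44  0.18  2.13 -0.13  0.58  0.97] F [ 0.4 -0.4  0.1]
.4775,.120,.002 [-0.14  0.11  5.33]
```

servo_tool --deltas '[[[-0.1, 0.1, 2.5, 0], [-0.1, 0.1, 4.5, 0], [-0.1, 0.1, 5.3, 0], [-0.1, 0.1, 5.3, 0]]]'

```text
clock: 9.3
position: [0.4772, 0.1198, 0.0025]
tcp_rot: [0.176, 0.984, -0.004, -0.002]
contact_force: [-0.2, -0.4, -0.4]
opening: 0.0821
```

servo_tool --deltas '[[[0, 0, 0, 0], [0, 0, 0, 0], [0, 0, 0, 0], [0, 0, 0, 0], [0, 0, 0, 0], [0, 0, 0, 0], [0, 0, 0, 0]]]' --gripper 4.8

```text
clock: 10.18
position: [0.4778, 0.1199, 0.0039]
tcp_rot: [0.176, 0.984, -0.003, -0.002]
contact_force: [-2.2, -0.8, 9.5]
opening: 0.0561
```

```bash
python3 go.py .431,-.106,.17
```

```text
t 10.175 pos [0.4778 0.1199 0.0039] jaw az 69.7 tilt [-0.005 -0.006] open 0.0561 q [-0.5   0.54  0.15  2.14 -0.16  0.47  0.99] F [-2.2 -0.8  9.5]
.431,-.106,.17 [ -3.4  -22.94 -16.45]
```

servo_tool --deltas '[[[0, 0, -3, 0], [0, 0, -9, 0], [-0.4, -3, -15, 0], [-1.3, -9, -16.4, 0], [-2.2, -15, -16.4, 0], [-3, -20.5, -16.4, 0], [-3.4, -22.9, -16.4, 0], [-3.4, -22.9, -16.4, 0]]]'

```text
clock: 11.18
position: [0.4306, -0.1075, 0.1701]
tcp_rot: [0.178, 0.984, -0.003, -0.001]
contact_force: [-0.1, 0.9, -0.9]
opening: 0.056
```

servo_tool --deltas '[[[0, 0, 0, 0], [0, 0, 0, 0]]]'

```text
clock: 11.42
position: [0.4309, -0.1064, 0.1702]
tcp_rot: [0.177, 0.984, -0.003, -0.001]
contact_force: [0.4, 0.6, -1.2]
opening: 0.056
```

```bash
python3 go.py .431,-.106,.064 .431,-.106,.056
python3 - <<'E'
from h import *
im=arm.grab_frame("side")[:,:,::-1]
cv2.imwrite("pics/g5.png",cv2.resize(im[80:220,310:450],(560,560),interpolation=3))
E
```

```text
t 11.425 pos [ 0.4309 -0.1064  0.1702] jaw az 69.6 tilt [-0.003 -0.006] open 0.056 q [-0.23  0.18  0.36  2.17 -0.08  0.81  1.4 ] F [ 0.4  0.6 -1.2]
.431,-.106,.064 [-1.000e-02  1.100e-01  1.062e+01]
.431,-.106,.056 [-1.000e-02  1.200e-01  1.142e+01]
```

View pics/g5.png

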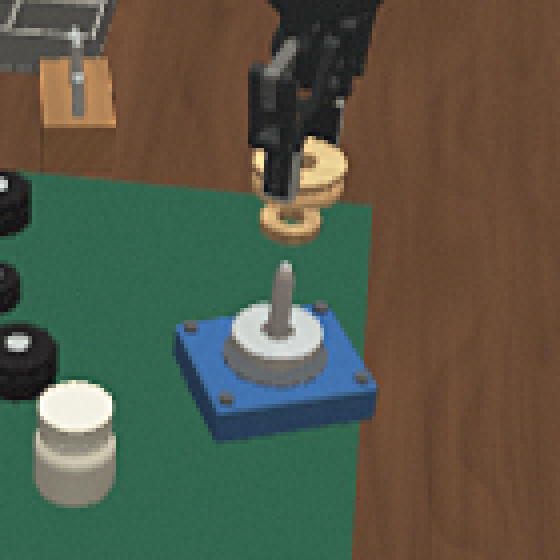

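servo_tool --deltas '[[[0, 0.1, 2, 0], [0, 0.1, 4, 0], [0, 0.1, 6, 0], [0, 0.1, 8, 0], [0, 0.1, 9.5, 0], [0, 0.1, 10.5, 0], [0, 0.1, 11, 0], [0, 0.1, 11, 0]]]'

```text
clock: 12.48
position: [0.4309, -0.1062, 0.0601]
tcp_rot: [0.177, 0.984, -0.003, -0.001]
contact_force: [0.7, -0.9, -0.5]
opening: 0.0555
```

```bash
python3 go.py .431,-.106,.056
```

```text
t 12.475 pos [ 0.4309 -0.1062  0.0601] jaw az 69.6 tilt [-0.004 -0.006] open 0.0555 q [-0.16  0.38  0.3   2.24 -0.2   0.54  1.51] F [ 0.7 -0.9 -0.5]
.431,-.106,.056 [-0.    0.02  0.41]
```

servo_tool --deltas '[[[0, 0, 0.2, 0], [0, 0, 0.35, 0], [0, 0, 0.4, 0], [0, 0, 0.4, 0]]]'

```text
clock: 12.98
position: [0.4309, -0.1062, 0.0561]
tcp_rot: [0.177, 0.984, -0.003, -0.001]
contact_force: [-0.2, -0.5, -0.3]
opening: 0.0561
```

servo_tool --deltas '[[[0, 0, 0, 0], [0, 0, 0, 0], [0, 0, 0, 0], [0, 0, -3, 0], [0, 0, -7, 0], [0, 0, -11, 0], [0, 0, -12, 0], [0, 0, -12, 0]]]' --gripper 7.8

```text
clock: 13.98
position: [0.4315, -0.1053, 0.1763]
tcp_rot: [0.177, 0.984, -0.003, -0.001]
contact_force: [0.8, -0.2, -0.2]
opening: 0.0779
```

```bash
python3 go.py .656,.1825,.15
python3 - <<'E'
from h import *
im=arm.grab_frame("side")[:,:,::-1]
cv2.imwrite("pics/g6.png",cv2.resize(im[100:220,310:450],(560,480),interpolation=3))
E
```

```text
t 13.975 pos [ 0.4315 -0.1053  0.1763] jaw az 69.6 tilt [-0.002 -0.006] open 0.0779 q [-0.25  0.17  0.38  2.16 -0.08  0.83  1.4 ] F [ 0.8 -0.2 -0.2]
.656,.1825,.15 [-11.01  34.82   2.42]
```

View pics/g6.png

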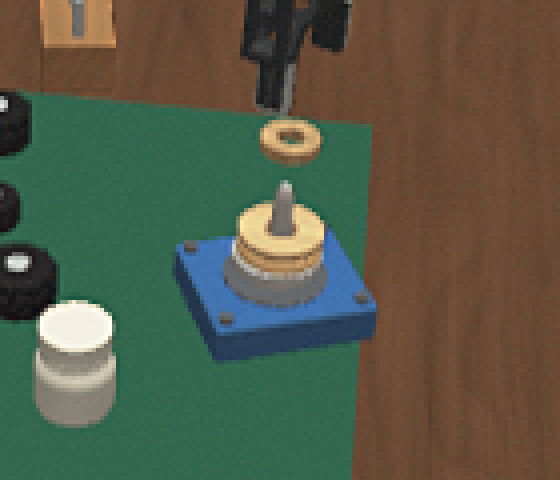

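servo_tool --deltas '[[[-1.6, 5, 0, 0], [-3.3, 10.5, 0, 0], [-5, 16, 0, 0], [-6.7, 21.5, 0, 0], [-8.4, 27, 1, 0], [-10, 32, 2, 0], [-11, 34.8, 5, 0], [-11, 34.8, 8, 0]]]' --gripper 5.5

```text
clock: 15.02
position: [0.6547, 0.1851, 0.0891]
tcp_rot: [0.175, 0.985, -0.003, -0.003]
contact_force: [-0.1, -0.3, 1.0]
opening: 0.0548
```

servo_tool --deltas '[[[0, 0, 0, 0], [0, 0, 0, 0]]]'

```text
clock: 15.28
position: [0.6543, 0.1848, 0.0885]
tcp_rot: [0.175, 0.984, -0.004, -0.003]
contact_force: [0.8, -0.0, 0.3]
opening: 0.0548
```

```bash
python3 go.py .656,.1825,.003
```

```text
t 15.275 pos [0.6543 0.1848 0.0885] jaw az 69.8 tilt [-0.008 -0.006] open 0.0548 q [-0.53  0.65  0.24  1.66 -0.18  0.87  1.  ] F [ 0.8 -0.   0.3]
.656,.1825,.003 [-0.29 -0.09  8.55]
```

servo_tool --deltas '[[[-0.3, -0.1, 3, 0], [-0.3, -0.1, 6, 0], [-0.3, -0.1, 8, 0], [-0.3, -0.1, 8.5, 0], [-0.3, -0.1, 8.5, 0]]]'

```text
clock: 15.9
position: [0.6566, 0.1824, 0.0042]
tcp_rot: [0.175, 0.984, -0.003, -0.003]
contact_force: [0.4, 0.6, 0.3]
opening: 0.055
```

servo_tool --deltas '[[[0, 0, 0, 0], [0, 0, 0, 0], [0, 0, 0, 0], [0, 0, 0, 0], [0, 0, 0, 0], [0, 0, 0, 0], [0, 0, 0, 0]]]' --gripper 2.2

```text
clock: 16.77
position: [0.6577, 0.1826, 0.006]
tcp_rot: [0.176, 0.984, -0.003, -0.002]
contact_force: [-1.7, 0.4, 5.4]
opening: 0.0289
```

```bash
python3 go.py .431,-.106,.17
```

```text
t 16.775 pos [0.6577 0.1826 0.006 ] jaw az 69.8 tilt [-0.005 -0.005] open 0.0289 q [-0.51  0.76  0.21  1.68 -0.21  0.73  1.02] F [-1.7  0.4  5.4]
.431,-.106,.17 [ 11.35 -35.02 -16.15]
```

servo_tool --deltas '[[[0, 0, -5, 0], [0, 0, -11, 0], [1.6, -5, -16, 0], [3.5, -11, -16, 0], [5.4, -17, -16, 0], [7.3, -23, -16, 0], [9.2, -28.5, -16, 0], [11, -34, -16, 0]]]'

```text
clock: 17.77
position: [0.4367, -0.0992, 0.1691]
tcp_rot: [0.176, 0.984, -0.003, -0.001]
contact_force: [1.2, -1.2, 0.6]
opening: 0.0291
```

servo_tool --deltas '[[[0.3, -1, 0, 0], [0.3, -1, 0, 0], [0.3, -1, 0, 0]]]'

```text
clock: 18.15
position: [0.4318, -0.1062, 0.1695]
tcp_rot: [0.174, 0.985, -0.002, -0.0]
contact_force: [-0.0, 1.0, -1.7]
opening: 0.0288
```

```bash
python3 go.py .431,-.106,.079
python3 - <<'E'
from h import *
im=arm.grab_frame("side")[:,:,::-1]
cv2.imwrite("pics/g7.png",cv2.resize(im[80:220,310:450],(560,560),interpolation=3))
E
```

```text
t 18.15 pos [ 0.4318 -0.1062  0.1695] jaw az 69.9 tilt [-0.002 -0.004] open 0.0288 q [-0.23  0.18  0.37  2.17 -0.08  0.81  1.41] F [-0.   1.  -1.7]
.431,-.106,.079 [0.08 0.03 9.05]
```

View pics/g7.png

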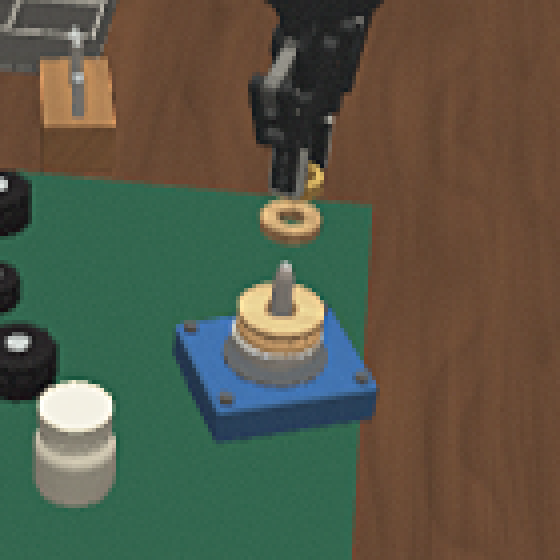

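servo_tool --deltas '[[[0.1, 0, 2, 0], [0.1, 0, 4, 0], [0.1, 0, 5.5, 0], [0.1, 0, 7, 0], [0.1, 0, 8.2, 0], [0.1, 0, 9, 0], [0.1, 0, 9, 0]]]'

```text
clock: 19.08
position: [0.4304, -0.1062, 0.0789]
tcp_rot: [0.174, 0.985, -0.002, -0.001]
contact_force: [0.5, 0.7, 0.2]
opening: 0.0288
```

servo_tool --deltas '[[[0, 0, 0.15, 0], [0, 0, 0.25, 0], [0, 0, 0.3, 0], [0, 0, 0.3, 0]]]'

```text
clock: 19.58
position: [0.4304, -0.1062, 0.076]
tcp_rot: [0.174, 0.985, -0.002, -0.001]
contact_force: [-0.5, 0.0, 0.0]
opening: 0.0292
```

servo_tool --deltas '[[[0, 0, 0.05, 0], [0, 0, 0.05, 0]]]'

```text
clock: 19.82
position: [0.4305, -0.1062, 0.0759]
tcp_rot: [0.174, 0.985, -0.002, -0.001]
contact_force: [-1.5, 0.2, 5.9]
opening: 0.0291
```

servo_tool --deltas '[[[0, 0, 0, 0], [0, 0, 0, 0], [0, 0, 0, 0], [0, 0, -3, 0], [0, 0, -6, 0], [0, 0, -9, 0], [0, 0, -10, 0], [0, 0, -10, 0]]]' --gripper 5

```text
clock: 20.82
position: [0.431, -0.1057, 0.1759]
tcp_rot: [0.174, 0.985, -0.002, -0.0]
contact_force: [0.3, 0.4, -0.0]
opening: 0.05
```

```bash
python3 go.py .432,-.3065,.15
python3 - <<'E'
from h import *
im=arm.grab_frame("side")[:,:,::-1]
cv2.imwrite("pics/g8.png",cv2.resize(im[100:220,310:450],(560,480),interpolation=3))
E
```

```text
t 20.825 pos [ 0.431  -0.1057  0.1759] jaw az 69.9 tilt [-0.002 -0.004] open 0.05 q [-0.24  0.17  0.38  2.16 -0.08  0.83  1.4 ] F [ 0.3  0.4 -0. ]
.432,-.3065,.15 [ -6.99 -18.82   2.67]
```

View pics/g8.png

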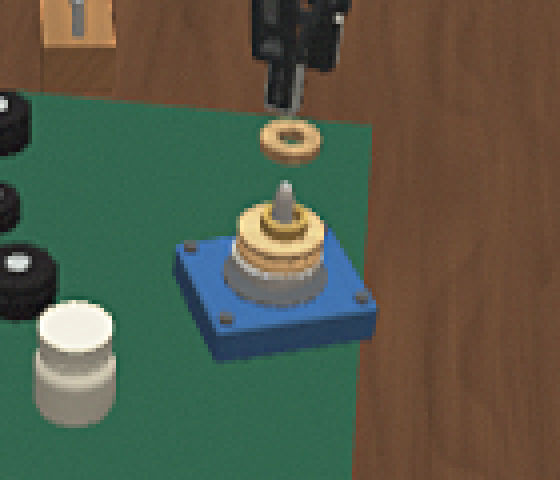

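servo_tool --deltas '[[[-1.8, -5, 0, 0], [-3.8, -10.5, 0, 0], [-5.8, -16, 2, 0], [-7, -18.8, 5, 0], [-7, -18.8, 8, 0], [-7, -18.8, 11, 0], [-7, -18.8, 12, 0], [-7, -18.8, 12, 0]]]' --gripper 7.2

```text
clock: 21.88
position: [0.4306, -0.3064, 0.0552]
tcp_rot: [0.174, 0.985, -0.002, -0.002]
contact_force: [-0.2, -0.1, -0.1]
opening: 0.072
```

```bash
python3 go.py .432,-.3065,.001
```

```text
t 21.875 pos [ 0.4306 -0.3064  0.0552] jaw az 69.9 tilt [-0.005 -0.003] open 0.072 q [ 0.19  0.51  0.39  2.06 -0.31  0.63  2.01] F [-0.2 -0.1 -0.1]
.432,-.3065,.001 [-0.16  0.07  5.42]
```

servo_tool --deltas '[[[-0.1, 0, 2.5, 0], [-0.1, 0, 4.5, 0], [-0.1, 0, 5.4, 0], [-0.1, 0, 5.4, 0]]]'

```text
clock: 22.38
position: [0.4314, -0.307, 0.0016]
tcp_rot: [0.174, 0.985, -0.002, -0.002]
contact_force: [-0.1, -0.1, 0.4]
opening: 0.0721
```

servo_tool --deltas '[[[0, 0, 0, 0], [0, 0, 0, 0], [0, 0, 0, 0], [0, 0, 0, 0], [0, 0, 0, 0], [0, 0, 0, 0], [0, 0, 0, 0]]]' --gripper 4

```text
clock: 23.25
position: [0.4321, -0.3075, 0.003]
tcp_rot: [0.174, 0.985, -0.002, -0.001]
contact_force: [-1.9, 1.6, 9.9]
opening: 0.0452
```

```bash
python3 go.py .431,-.106,.18
```

```text
t 23.25 pos [ 0.4321 -0.3075  0.003 ] jaw az 69.9 tilt [-0.003 -0.004] open 0.0452 q [ 0.24  0.6   0.33  2.07 -0.37  0.52  2.06] F [-1.9  1.6  9.9]
.431,-.106,.18 [  7.04  18.8  -17.78]
```

servo_tool --deltas '[[[0, 0, -5, 0], [0, 0, -11, 0], [0.8, 2, -16.5, 0], [2.8, 7.5, -17.5, 0], [4.8, 13, -17.5, 0], [6.6, 17.6, -17.5, 0], [7, 18.8, -17.5, 0], [7, 18.8, -17.5, 0]]]'

```text
clock: 24.25
position: [0.4316, -0.1059, 0.1776]
tcp_rot: [0.173, 0.985, -0.002, -0.001]
contact_force: [0.3, -0.9, -0.5]
opening: 0.0455
```

servo_tool --deltas '[[[0, 0, 0, 0], [0, 0, 0, 0]]]'

```text
clock: 24.5
position: [0.4316, -0.1074, 0.1777]
tcp_rot: [0.175, 0.985, -0.002, -0.001]
contact_force: [0.8, 0.5, 0.1]
opening: 0.0453
```

```bash
python3 go.py .431,-.106,.088
```

```text
t 24.5 pos [ 0.4316 -0.1074  0.1777] jaw az 69.9 tilt [-0.002 -0.004] open 0.0453 q [-0.29  0.17  0.44  2.16 -0.09  0.83  1.42] F [0.8 0.5 0.1]
.431,-.106,.088 [0.1  0.16 8.97]
```

servo_tool --deltas '[[[0.1, 0.15, 2, 0], [0.1, 0.15, 4, 0], [0.1, 0.15, 5.5, 0], [0.1, 0.15, 7, 0], [0.1, 0.15, 8.2, 0], [0.1, 0.15, 8.9, 0], [0.1, 0.15, 8.9, 0]]]'

```text
clock: 25.38
position: [0.4307, -0.1061, 0.0883]
tcp_rot: [0.175, 0.985, -0.002, -0.001]
contact_force: [-0.3, -0.9, 0.1]
opening: 0.0453
```

servo_tool --deltas '[[[0, 0, 0.15, 0], [0, 0, 0.3, 0], [0, 0, 0.35, 0], [0, 0, 0.35, 0]]]'

```text
clock: 25.88
position: [0.4309, -0.1061, 0.085]
tcp_rot: [0.175, 0.985, -0.002, -0.001]
contact_force: [-0.4, 0.7, 2.7]
opening: 0.0454
```

servo_tool --deltas '[[[0, 0, 0, 0], [0, 0, 0, 0], [0, 0, 0, 0], [0, 0, -3, 0], [0, 0, -6, 0], [0, 0, -9, 0], [0, 0, -10, 0], [0, 0, -10, 0]]]' --gripper 6.2

```text
clock: 26.88
position: [0.4314, -0.1055, 0.1851]
tcp_rot: [0.175, 0.985, -0.002, -0.001]
contact_force: [0.2, 0.7, 0.5]
opening: 0.0618
```

```bash
python3 go.py .641,-.171,.15
python3 - <<'E'
from h import *
im=arm.grab_frame("side")[:,:,::-1]
cv2.imwrite("pics/g9.png",cv2.resize(im[100:220,280:420],(560,480),interpolation=3))
E
```

```text
t 26.875 pos [ 0.4314 -0.1055  0.1851] jaw az 69.9 tilt [-0.002 -0.004] open 0.0618 q [-0.31  0.15  0.45  2.16 -0.08  0.85  1.41] F [0.2 0.7 0.5]
.641,-.171,.15 [-21.94   1.08   3.5 ]
```

View pics/g9.png

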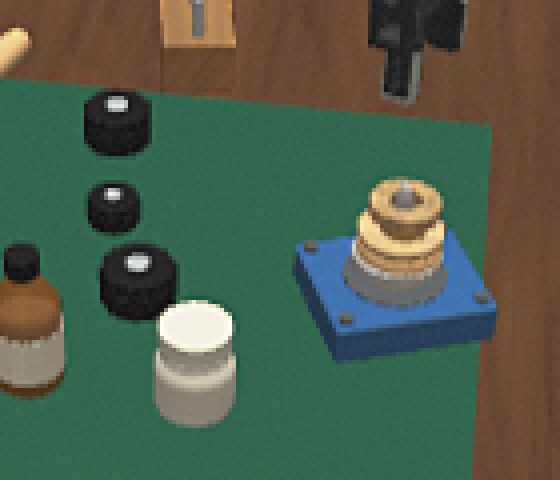

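servo_tool --deltas '[[[-5, 0.2, 0, 0], [-10.5, 0.5, 0, 0], [-16, 0.8, 0, 0], [-20.5, 1, 2, 0], [-21.9, 1.1, 5, 0], [-21.9, 1.1, 8, 0], [-21.9, 1.1, 10, 0], [-21.9, 1.1, 10, 0]]]'

```text
clock: 27.92
position: [0.6381, -0.1705, 0.0815]
tcp_rot: [0.175, 0.985, -0.002, -0.004]
contact_force: [-0.7, -0.1, 0.0]
opening: 0.062
```

```bash
python3 go.py .641,-.171,.006
```

```text
t 27.925 pos [ 0.6381 -0.1705  0.0815] jaw az 69.9 tilt [-0.008 -0.003] open 0.062 q [-0.11  0.65  0.39  1.72 -0.31  0.84  1.64] F [-0.7 -0.1  0. ]
.641,-.171,.006 [-0.33  0.09  7.55]
```

servo_tool --deltas '[[[-0.3, 0.1, 3, 0], [-0.3, 0.1, 6, 0], [-0.3, 0.1, 7.5, 0], [-0.3, 0.1, 7.5, 0]]]'

```text
clock: 28.42
position: [0.6405, -0.1708, 0.0065]
tcp_rot: [0.175, 0.985, -0.002, -0.004]
contact_force: [0.9, -1.3, 0.8]
opening: 0.062
```

servo_tool --deltas '[[[0, 0, 0, 0], [0, 0, 0, 0], [0, 0, 0, 0], [0, 0, 0, 0], [0, 0, 0, 0], [0, 0, 0, 0], [0, 0, 0, 0]]]' --gripper 3

```text
clock: 29.3
position: [0.6417, -0.1712, 0.0083]
tcp_rot: [0.175, 0.985, -0.002, -0.003]
contact_force: [-0.9, 0.3, 7.0]
opening: 0.0363
```

```bash
python3 go.py .431,-.106,.19
```

```text
t 29.3 pos [ 0.6417 -0.1712  0.0083] jaw az 69.9 tilt [-0.006 -0.004] open 0.0363 q [-0.08  0.75  0.35  1.74 -0.35  0.72  1.67] F [-0.9  0.3  7. ]
.431,-.106,.19 [ 22.1   -1.23 -18.07]
```

servo_tool --deltas '[[[0, 0, -5, 0], [0, 0, -11, 0], [3, -0.1, -16, 0], [8, -0.4, -18, 0], [13, -0.7, -18, 0], [18, -1, -18, 0], [22.1, -1.2, -18, 0], [22.1, -1.2, -18, 0]]]'

```text
clock: 30.3
position: [0.4282, -0.105, 0.1894]
tcp_rot: [0.175, 0.985, -0.001, -0.003]
contact_force: [1.9, 0.3, -1.2]
opening: 0.0361
```

servo_tool --deltas '[[[0, 0, 0, 0], [0, 0, 0, 0]]]'

```text
clock: 30.55
position: [0.4292, -0.1053, 0.1898]
tcp_rot: [0.175, 0.985, -0.001, -0.003]
contact_force: [-0.2, -0.1, -0.3]
opening: 0.036
```

```bash
python3 go.py .431,-.106,.105
python3 - <<'E'
from h import *
im=arm.grab_frame("side")[:,:,::-1]
cv2.imwrite("pics/g10.png",cv2.resize(im[80:220,310:450],(560,560),interpolation=3))
E
```

```text
t 30.55 pos [ 0.4292 -0.1053  0.1898] jaw az 69.9 tilt [-0.006 -0.002] open 0.036 q [-0.34  0.15  0.49  2.15 -0.09  0.86  1.42] F [-0.2 -0.1 -0.3]
.431,-.106,.105 [-0.24  0.03  8.47]
```

View pics/g10.png

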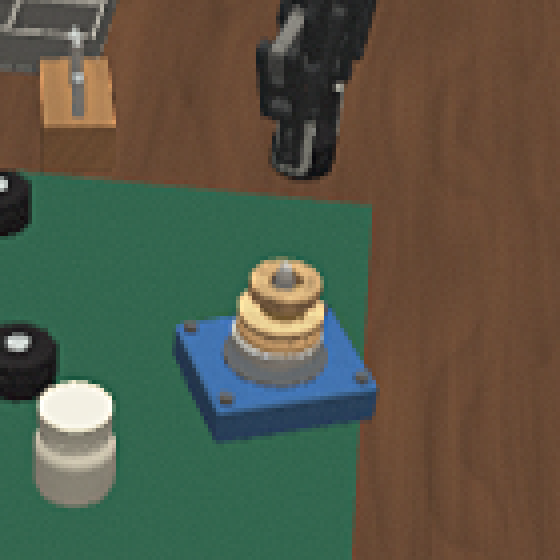

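servo_tool --deltas '[[[-0.2, 0, 2, 0], [-0.2, 0, 4, 0], [-0.2, 0, 6, 0], [-0.2, 0, 7.5, 0], [-0.2, 0, 8.4, 0], [-0.2, 0, 8.4, 0]]]'

```text
clock: 31.35
position: [0.4303, -0.1063, 0.1052]
tcp_rot: [0.175, 0.985, -0.002, -0.003]
contact_force: [0.7, 0.7, -0.3]
opening: 0.0362
```

servo_tool --deltas '[[[0, 0, 0.15, 0], [0, 0, 0.3, 0], [0, 0, 0.35, 0], [0, 0, 0.35, 0]]]'

```text
clock: 31.85
position: [0.4307, -0.1063, 0.1022]
tcp_rot: [0.175, 0.985, -0.002, -0.003]
contact_force: [-0.7, 1.2, 4.8]
opening: 0.0362
```

Contact at the expected height; release and retreat.

servo_tool --deltas '[[[0, 0, 0, 0], [0, 0, 0, 0], [0, 0, 0, 0], [0, 0, -3, 0], [0, 0, -6, 0], [0, 0, -9, 0], [0, 0, -11, 0], [0, 0, -11, 0]]]' --gripper 6.2

```text
clock: 32.85
position: [0.4323, -0.1061, 0.2132]
tcp_rot: [0.175, 0.985, -0.001, -0.001]
contact_force: [-0.2, -0.0, 0.9]
opening: 0.0618
```

Run:
```python
from h import *
im=arm.grab_frame("side")[:,:,::-1]
w=im[140:200,340:415].astype(np.uint8)
cv2.imwrite("pics/g11.png",np.hstack([cv2.resize(im[135:200,345:410],(480,480),interpolation=3),cv2.resize(im[140:340,230:360],(312,480),interpolation=3)]))
# expected pixel rows of top/bottom of the knob and where the steel dot is seen
print("expected dot",proj("side",[.431,-.106,.118]))
m=((im.min(2)>110)).astype(np.uint8); x,y=proj("side",[.431,-.106,.118])[0].astype(int)
r=m[y-7:y+8,x-8:x+9]; ys,xs=np.nonzero(r); print("dot seen",xs.mean()+x-8,ys.mean()+y-7,len(xs))
```

```text
expected dot [[381.65655097 141.76881987]]
dot seen 381.53333333333336 142.46666666666667 15
```

View pics/g11.png

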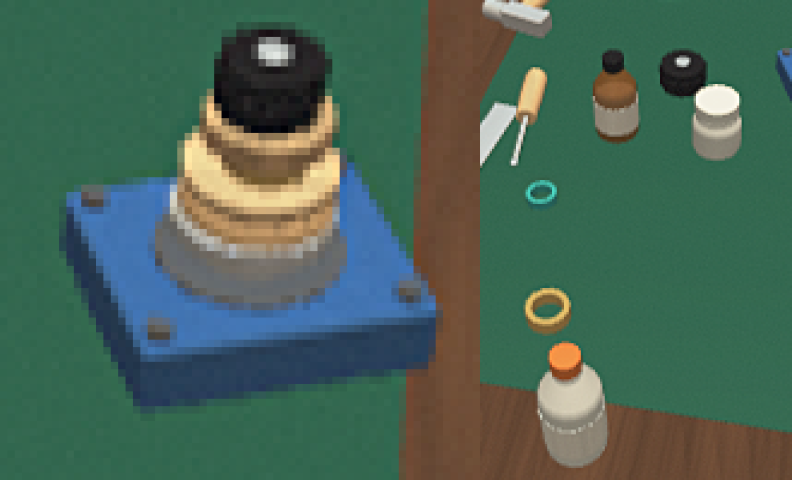

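The stack is upright and flat, with the knob's dot within 1 px of where it should be. All three bystanders are standing, and the gripper is clear.

```bash
python3 -c "from bench import arm; print(arm.job_done())"
```

```text
the job is handed in; nothing more can be done
None
```

I put all five parts on the arbor in order (flange, wheel, spacer, cork disc, knob) and handed the job in at about 33 s on the robot's clock. Each part was lowered on to the one below before release. The hand-in gives no verdict, so the result rests on my own checks.

**Final picture:** the stack is complete and flat. The knob's steel dot was at pixel (381.5, 142.5), against (381.7, 141.8) calculated for a fully seated knob. The dye bottle, glue jar and glue bottle are all standing, and the gripper was about 10 cm clear.

**Choosing the lookalikes:** I used the smaller brass ring and the small black knob. The gripper closed to 29 mm on the ring and 36 mm on the knob.

**Checks that disagreed:**
- **Gripper opening:** it read 2 to 3 mm below the stated diameter on every part. I took that as a constant offset, which puts the ring and knob at about 32 and 39 mm.
- **Held flange:** an automatic circle fit to find its centre failed. I used edge pixels read from the picture instead, and they showed it centred to about 1 mm.
- **Side-view positions:** a few were unreliable on the bench (cork disc off by about 34 mm, flange by about 4 mm), so I relied on the top view for those.

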